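# Sweep the empty suture cartridges into the waste tray

### The arm

A 6-joint arm with a two-finger parallel gripper is mounted at the origin on the work surface. World frame = base frame: x ahead of the robot, y to its left, z up, the work surface at z = 0. Lengths are in m, angles in rad, forces in N, time in s.
With the tool pointing down it reaches from about 0.275 to 0.825 m from the base axis. Payload 4.9 kg.
Tool frame: the origin (TCP) lies midway between the tips of the shut fingers; the grasp point (between the pads) lies 19 mm behind it (grip_point_offset is the distance from the TCP to the grasp point, in m); z points along the fingers, x is the direction in which the jaws open and shut, and the axes are right-handed (so a half turn about z gives the same grasp; the last joint's range is limited). The gripper opens to 85 mm and grips with 20 to 120 N. Pads are 22 mm wide; open, the fingers measure 114 mm over their backs; the gripper's body (76 mm by 85 mm) begins 54 mm behind the grasp point. The pads swing forward as they close: fully open they stand 13 mm farther back than shut.
Start: joints at [-1.45, 0.326, -0.193, 1.052, 0, 1.437], TCP at [0.139, -0.532, 0.231] pointing down, gripper open.
Joint ranges: [-2.65, 2.65], [-0.97, 1.79], [-1.3, 1.35], [-1.93, 2.1], [-1.47, 1.37], [-3.14, 3.14]. Speed limits (rad/s): [2.57, 2.57, 3.14, 3.14, 3.14, 3.14].

### API

Orientations are given as a rotation vector (axis times angle).
In Python, from cell import * gives the robot as it stands. Calls block until the motion is done:
- movep(position, orientation): joint-space move of the TCP to a pose.
- move_l(position, velocity=0.15, rot=None, until_force=None): straight line of the TCP; rot=None keeps the orientation; velocity is the mean speed in m/s. With until_force (N) it stops when the force on the tool has changed by that much, and returns True; else False.
- set_joints(angles): joint-space move.
- let_go() and grab(newtons=None): open the fingers fully, or close them until they stop; newtons is the grip in N (None keeps the last).
- sleep(seconds).
- ik(position, orientation): joint angles nearest the present ones, or None.
- get_state(): the state.
- grab_frame(name): name is "scene" or "side" or "wrist"; returns a dict with "img" (400x640x3 uint8, red, green, blue), "fx", "fy", "cx", "cy" (pixels), "cam_to_world" (4x4, takes a point from camera to world coordinates); the wrist camera has in their place "T_tool_cam" (4x4, takes a point from camera to tool coordinates, whose origin is the TCP and whose axes are the tool frame's). Camera axes: x right, y down, z forward; pixel columns grow to the right and rows downward; lengths in m; the calibration is good to about 2 mm. A picture is of the moment at which its call begins: read the wrist's pose just before it. There is no depth.
A pose or a line that the arm cannot do raises MotionError and nothing moves.
- sign_off(): hands the job in, once; it reports no verdict.
Trained networks look in the newest picture that a camera, given by its name, has taken for a name from the list of things; names that differ only in an ending like _2 or _b are one class to them, and where a whole thing is asked for, a point or a joint stands for the part that bears it (a point fixed in the world has none). Each returns a list of dicts, best first, with "score" (0 to 1); they miss things now and then, are a little off and sometimes report something else, mostly with a low value. They report only what shows in the picture. A call takes as long as a camera call. They do not tell look-alikes from the thing itself.
- spot_in(camera, name): "centre" ([column, row] in pixels, amid what is visible of it).
- silhouettes(camera, name): "mask" (400x640 bool, what is visible of it) and "centre" ([column, row] in pixels, amid what is visible of it).
- tip_of(camera, name): "centre" ([column, row] in pixels: a listed point, or the origin of a listed thing).
The state is a dict: "clock": time; "q": joint angles; "joint_velocities": joint speeds; "tau": joint torques, N m; "position": TCP position; "eef_rot": TCP orientation; "contact_force": force on the tool from outside, world axes, zero at the start; "wrist_torque": the same for the moment, N m; "finger_gap": opening from 0.0 (shut) to 1.0 (fully open).
Only numpy, scipy, OpenCV 4.12 (cv2) and the standard library are available. Lean on these libraries where they do the work, as an engineer would, in place of code of your own. Each camera call takes 0.05 s, during which the arm holds its last target. There are 200 camera calls.

### The job

Clear up after the suturing class: with the closed fingertips, sweep the three white empty suture cartridges across the table through the open front of the blue waste tray, until each lies wholly inside it. Only push them along the table, do not pick them up, and leave the brown jar, the practice pad and the scissors where they are.

Things in the scene. Friction and masses are not known exactly. Their poses are not given: they have to be found in the camera images.
- tray: blue waste tray fixed to the table: back and two side walls, 25 mm high, 6 mm thick; open front, no lip (the floor is a liner flush with the table). Inside 110 mm deep (x) by 300 mm wide (y). Origin: centre of inner floor, table height. x points from open front to back wall, z up; open front edge at x = -55 mm, back wall's inner face x = +55 mm, side walls' y = +-150 mm.
- tray_mouth (a point): middle of the tray's open front edge, at table height; same axes as the tray.
- bottle: small upright brown glass jar with black cap, 34 mm diameter, 55 mm high, 0.12 kg, standing loose among the cartridges in front of the tray; origin at the centre of its underside. To be left alone.
- pad: suture practice pad: salmon slab in a yellow holder with a blue strap, 120 mm (its x) by 90 mm (its y) by 16 mm, loose, at one side of the work; origin at the centre of its underside. To be left alone.
- scissors: steel scissors lying loose at one side of the work, about 137 mm long (its x, rings at -x) by 66 mm wide over the rings, 6 mm thick; origin near the middle, at table height. To be left alone.
- cart1: empty suture cartridge: flat oval of white plastic with a teal patch on top, 52 mm long (its y) by 24 mm wide (its x) by 9 mm thick with half-round ends of radius 12 mm, about 15 g, lying loose on the table in front of the tray; it slides easily and turns when pushed off centre. Origin: centre of its underside; z up.
- cart1_a (a point): centre of the half-round end of cart1 on its +y side (+14 mm from its origin along its y), on the underside; the outline runs 12 mm around it.
- cart1_b (a point): centre of the half-round end of cart1 on its -y side (-14 mm from its origin along its y), on the underside; the outline runs 12 mm around it.
- cart2: empty suture cartridge: flat oval of white plastic with a teal patch on top, 52 mm long (its y) by 24 mm wide (its x) by 9 mm thick with half-round ends of radius 12 mm, about 15 g, lying loose on the table in front of the tray; it slides easily and turns when pushed off centre. Origin: centre of its underside; z up.
- cart2_a (a point): centre of the half-round end of cart2 on its +y side (+14 mm from its origin along its y), on the underside; the outline runs 12 mm around it.
- cart2_b (a point): centre of the half-round end of cart2 on its -y side (-14 mm from its origin along its y), on the underside; the outline runs 12 mm around it.
- cart3: empty suture cartridge: flat oval of white plastic with a teal patch on top, 52 mm long (its y) by 24 mm wide (its x) by 9 mm thick with half-round ends of radius 12 mm, about 15 g, lying loose on the table in front of the tray; it slides easily and turns when pushed off centre. Origin: centre of its underside; z up.
- cart3_a (a point): centre of the half-round end of cart3 on its +y side (+14 mm from its origin along its y), on the underside; the outline runs 12 mm around it.
- cart3_b (a point): centre of the half-round end of cart3 on its -y side (-14 mm from its origin along its y), on the underside; the outline runs 12 mm around it.
Mind the look-alikes: they are no part of the job. Leave any black look-alike of the cart2 alone. What is shaped like the cart1 but black is not meant.

How it is judged:
By the outcome, as a careful person would: the job done as asked, in the order asked, and still so for the second after the job is handed in, with the robot touching nothing.
It also fails if it takes over 58 s, if anything falls off the work surface, if the arm or the gripper's body presses on something with over 40 N, if the wrist force passes 120 N, or if a joint passes its speed limit or range.

## Working session

There is one attempt and no reset: what is moved stays moved. The work goes in short steps, each a Python script; the robot and the scene stay as the last script left them, time stands still between calls to the robot, and variables do not carry over. Pictures are saved under pics/ and viewed, about 8 in all and at most 12, crops included, and the job is handed in when it is done.

```bash
mkdir -p pics
cat > h.py <<'E'
from cell import *
import numpy as np, cv2
def ray(f,px,z=0.0):
    T=np.array(f["cam_to_world"]); d=T[:3,:3]@np.array([(px[0]-f["cx"])/f["fx"],(px[1]-f["cy"])/f["fy"],1]); o=T[:3,3]
    return (o+d*(z-o[2])/d[2])[:2]
def rect(f,x0,x1,y0,y1,s=1000,z=0.0):
    # top-down picture: columns = -y (left is +y), rows = -x (up is +x)
    T=np.array(f["cam_to_world"]); P=np.array([[x1,y1,z],[x1,y0,z],[x0,y0,z],[x0,y1,z]])
    c=(P-T[:3,3])@T[:3,:3]; uv=np.c_[f["fx"]*c[:,0]/c[:,2]+f["cx"],f["fy"]*c[:,1]/c[:,2]+f["cy"]].astype(np.float32)
    W,H=int((y1-y0)*s),int((x1-x0)*s)
    M=cv2.getPerspectiveTransform(uv,np.float32([[0,0],[W,0],[W,H],[0,H]]))
    return cv2.warpPerspective(f["img"],M,(W,H))
def save(n,img): cv2.imwrite("pics/"+n+".png",cv2.cvtColor(img,cv2.COLOR_RGB2BGR))
E
python3 - <<'E'
from h import *
f=grab_frame("scene"); save("scene0",f["img"])
for n in ["cart1","bottle","pad","scissors","tray","cart1_a"]:
    for d in (spot_in if n!="cart1_a" else tip_of)("scene",n): print(n,round(d["score"],2),np.round(d["centre"]),ray(f,d["centre"],.009 if 'cart' in n else 0).round(3))
for n in ["tray","tray_mouth","bottle"]:
    for d in tip_of("scene",n): print("tip",n,round(d["score"],2),np.round(d["centre"]),ray(f,d["centre"]).round(3))
g=grab_frame("side"); save("side0",g["img"])
for n in ["cart1","bottle"]:
    for d in spot_in("side",n): print("side",n,round(d["score"],2),np.round(d["centre"]),ray(g,d["centre"],.009).round(3))
for n in ["tray","tray_mouth","bottle"]:
    for d in tip_of("side",n): print("sidetip",n,round(d["score"],2),np.round(d["centre"]),ray(g,d["centre"]).round(3))
print(np.array(f["cam_to_world"]).round(3)[:3,3],np.array(g["cam_to_world"]).round(3)[:3,3]); s=get_state();print(s["clock"],s["eef_rot"])
E
```

```text
cart1 0.76 [283. 254.] [ 0.57  -0.145]
cart1 0.73 [301. 230.] [ 0.563 -0.074]
cart1 0.64 [250. 210.] [ 0.435 -0.103]
cart1 0.59 [237. 269.] [ 0.518 -0.225]
cart1 0.5 [324. 208.] [0.565 0.005]
bottle 0.65 [336. 183.] [0.539 0.089]
pad 0.83 [204. 331.] [ 0.556 -0.351]
scissors 0.66 [406. 128.] [0.578 0.368]
tray 0.64 [356. 246.] [ 0.677 -0.03 ]
cart1_a 0.79 [279. 266.] [ 0.581 -0.17 ]
cart1_a 0.79 [236. 273.] [ 0.523 -0.233]
cart1_a 0.7 [240. 262.] [ 0.511 -0.21 ]
cart1_a 0.58 [284. 257.] [ 0.576 -0.148]
cart1_a 0.53 [284. 247.] [ 0.56  -0.131]
tip tray 0.86 [359. 240.] [ 0.675 -0.014]
tip tray_mouth 0.93 [333. 230.] [ 0.614 -0.026]
tip bottle 0.86 [334. 190.] [0.549 0.069]
tip bottle 0.47 [318. 213.] [ 0.56  -0.011]
side cart1 0.66 [332. 223.] [ 0.548 -0.006]
side cart1 0.48 [337. 212.] [ 0.55  -0.054]
side bottle 0.62 [319. 231.] [0.569 0.037]
sidetip tray 0.59 [292. 213.] [ 0.664 -0.027]
sidetip tray 0.2 [308. 217.] [ 0.617 -0.022]
sidetip tray_mouth 0.95 [309. 219.] [ 0.612 -0.017]
sidetip tray_mouth 0.56 [250. 331.] [0.6   0.374]
sidetip bottle 0.66 [321. 242.] [0.553 0.067]
[ 0.878 -0.425  0.712] [0.243 0.989 0.771]
0.8 [ 2.48571647e+00 -1.92112804e+00  7.91651477e-06]
```

View pics/scene0.png

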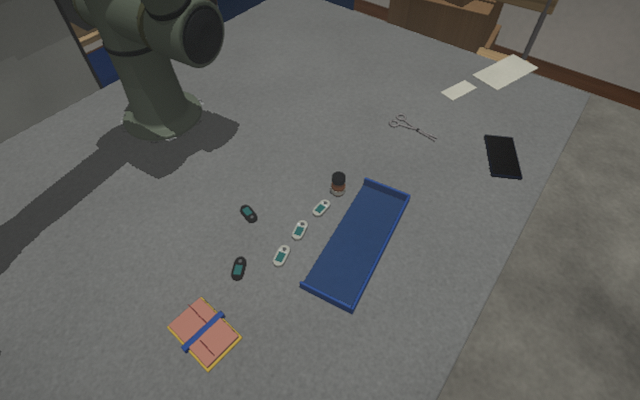

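```bash
cat >> h.py <<'E'
from scipy.spatial.transform import Rotation as Ro
def down(a): # tool x at world angle a, z down
    c,s=np.cos(a),np.sin(a); return Ro.from_matrix(np.array([[c,s,0],[s,-c,0],[0,0,-1]])).as_rotvec()
def wrist():
    s=get_state(); f=grab_frame("wrist"); T=np.eye(4); T[:3,:3]=Ro.from_rotvec(s["eef_rot"]).as_matrix(); T[:3,3]=s["position"]
    f["cam_to_world"]=T@np.array(f["T_tool_cam"]); return f
def carts(f,cam="wrist",z=.009):
    # outlines of white carts in a picture, by network mask, fitted in world coordinates
    out=[]
    for d in silhouettes(cam,"cart1"):
        c,_=cv2.findContours(d["mask"].astype(np.uint8),cv2.RETR_EXTERNAL,cv2.CHAIN_APPROX_NONE)
        if d["score"]<.2 or not c: continue
        m=max(c,key=len)[:,0]
        if len(m)<8: continue
        P=np.array([ray(f,p,z) for p in m]); r=cv2.minAreaRect((P*1000).astype(np.float32)); b=cv2.boxPoints(r)
        e=[b[1]-b[0],b[2]-b[1]]; e=max(e,key=np.linalg.norm); a=np.degrees(np.arctan2(e[1],e[0]))%180
        out.append((round(d["score"],2),np.round(r[0]),np.round(r[1]),round(a),int(f["img"][d["mask"]].max(1).mean())))
    return out
E
python3 - <<'E'
from h import *
q=None
for a in (np.pi/2,-np.pi/2,0,np.pi):
    j=ik([0.47,-.06,.33],down(a)); print(a,None if j is None else np.round(j,2))
grab()
c=[(abs(j[5]),a) for a in (np.pi/2,-np.pi/2) if (j:=ik([0.47,-.06,.33],down(a))) is not None]
a=min(c)[1]; print(a)
movep([0.47,-.06,.33],down(a))
f=wrist(); save("w0",f["img"]); T=f["cam_to_world"]; print(T.round(3), get_state()["clock"])
for c in carts(f): print(c)
for n in ["bottle","tray","tray_mouth"]:
    for d in tip_of("wrist",n): print(n,round(d["score"],2),np.round(d["centre"]),ray(f,d["centre"]).round(3))
save("r0",np.vstack([rect(f,.40,.76,-.3,.3,1000)]))
g=grab_frame("scene"); 
for c in carts(g,"scene"): print("scene",c)
E
```

```text
1.5707963267948966 [-0.28  0.13 -0.19  1.25  0.   -0.28]
-1.5707963267948966 [-0.28  0.13 -0.19  1.25  0.    2.86]
0 [-0.28  0.13 -0.19  1.25  0.    1.29]
3.141592653589793 [-0.28  0.13 -0.19  1.25  0.   -1.85]
1.5707963267948966
[[ 0.002  0.948  0.319  0.389]
 [ 1.    -0.002 -0.001 -0.062]
 [-0.001  0.319 -0.948  0.472]
 [ 0.     0.     0.     1.   ]] 3.7167
(0.95, array([556., -77.]), array([27., 50.]), 107, 171)
(0.94, array([557.,  -1.]), array([48., 25.]), 90, 169)
(0.86, array([ 565., -150.]), array([27., 50.]), 105, 164)
(0.82, array([ 437., -111.]), array([24., 51.]), 165, 67)
(0.57, array([ 516., -223.]), array([25., 55.]), 122, 69)
bottle 0.86 [397. 206.] [0.554 0.068]
tray 0.84 [341. 270.] [ 0.675 -0.024]
tray_mouth 0.74 [303. 209.] [ 0.558 -0.089]
tray_mouth 0.67 [338. 240.] [ 0.616 -0.03 ]
scene (0.8, array([ 519., -222.]), array([26., 54.]), 122, 66)
scene (0.61, array([ 569., -148.]), array([26., 53.]), 109, 132)
scene (0.57, array([560., -75.]), array([26., 55.]), 107, 130)
scene (0.48, array([561.,   0.]), array([24., 53.]), 95, 128)
```

View pics/r0.png

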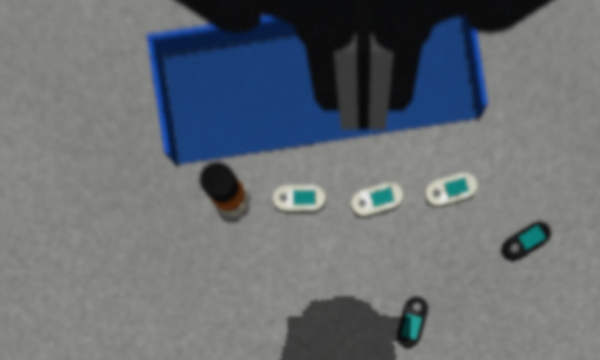

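```bash
cat >> h.py <<'E'
M=np.array([.617,-.029]); TH=np.radians(8.4); TX=np.array([np.cos(TH),np.sin(TH)]); TY=np.array([-TX[1],TX[0]])
def tray(p): d=np.asarray(p)-M; return np.array([d@TX-.055,d@TY])
def push(c,ang,dirn,xt=.003,back=.04,z=.004,v=.08):
    c=np.array(c)/1000; u=np.array([np.cos(np.radians(dirn)),np.sin(np.radians(dirn))])
    n=(xt-tray(c)[0])/(u@TX); R=down(np.radians(ang)); s=c-back*u; e=c+u*(n-.024)
    movep([*s,.09],R); move_l([*s,z],.12); s0=get_state()
    print("start",s0["position"].round(4)); move_l([*e,z],v)
    s1=get_state(); print("end",s1["position"].round(4),(s1["contact_force"]-np.array(s0["contact_force"])).round(1))
    move_l([*(e-.012*u),z],.08); move_l([*(e-.012*u),.09],.2); print(get_state()["clock"])
def look(n):
    movep([0.47,-.06,.33],down(np.pi/2)); f=wrist(); save(n,rect(f,.40,.76,-.3,.3))
    for c in carts(f): print(c,(tray(c[1]/1000)*1000).round())
    for d in tip_of("wrist","bottle"): print("bottle",round(d["score"],2),ray(f,d["centre"]).round(3))
    print(get_state()["clock"])
E
python3 - <<'E'
from h import *
push((558,-76),107,13)
look("r1")
E
```

```text
start [ 0.5198 -0.0852  0.0048]
end [ 0.6547 -0.0537  0.004 ] [ 0.6 -0.3 -0.4]
8.625
(0.98, array([ 437., -112.]), array([25., 50.]), 168, 65) [-245.  -56.]
(0.91, array([558.,  -2.]), array([48., 25.]), 90, 168) [-109.   35.]
(0.85, array([ 516., -223.]), array([25., 53.]), 120, 68) [-183. -177.]
(0.64, array([ 566., -149.]), array([27., 52.]), 104, 166) [-123. -111.]
bottle 0.54 [ 0.569 -0.162]
9.9083
```

View pics/r1.png

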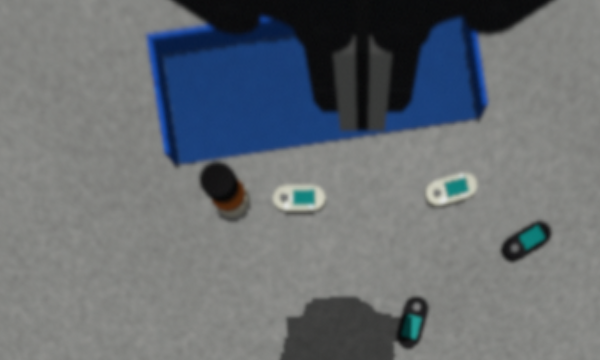

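Run:
```python
from h import *
push((567,-149),106,13)
push((558,-1),91,5)
movep([0.40,-.28,.33],down(np.pi/2)); 
f=grab_frame("scene"); save("s2",cv2.resize(f["img"][130:350,150:470],None,fx=2,fy=2))
for c in carts(f,"scene"): print(c,(tray(c[1]/1000)*1000).round())
for n in ("bottle","tray_mouth","tray"):
  for d in tip_of("scene",n): print(n,round(d["score"],2),ray(f,d["centre"]).round(3))
save("r2",rect(f,.42,.78,-.28,.22,1500)); print(get_state()["clock"])
```

```text
start [ 0.5287 -0.1582  0.0048]
end [ 0.6655 -0.1263  0.004 ] [-1.1 -0.2  0.2]
14.6083
start [ 0.5189 -0.0048  0.0043]
end [0.6458 0.0067 0.004 ] [-0.5 -0.4 -0. ]
18.8833
(0.83, array([ 689., -120.]), array([25., 54.]), 106, 133) [   3. -101.]
(0.75, array([ 520., -223.]), array([28., 53.]), 134, 69) [-179. -178.]
(0.65, array([ 441., -109.]), array([25., 53.]), 163, 68) [-241.  -53.]
(0.47, array([678., -47.]), array([25., 54.]), 108, 135) [  3. -27.]
bottle 0.89 [0.549 0.069]
tray_mouth 0.55 [ 0.618 -0.02 ]
tray_mouth 0.18 [ 0.692 -0.14 ]
tray 0.65 [ 0.667 -0.015]
20.75
```

View pics/r2.png

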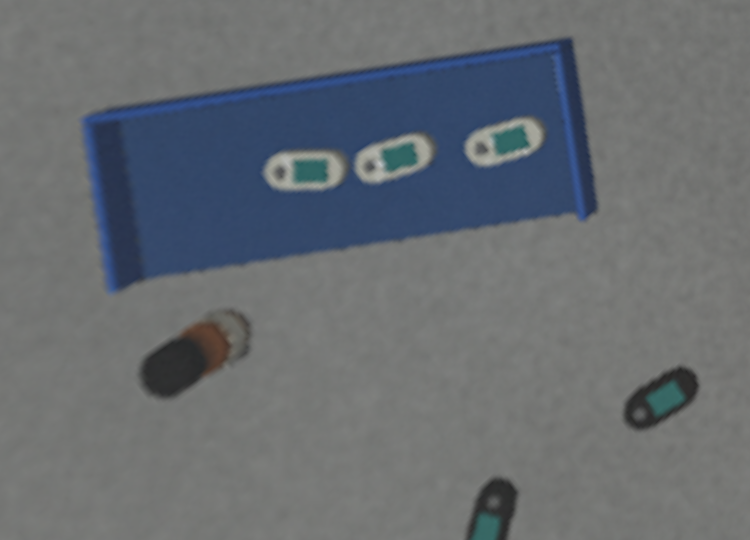

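The rectified view shows all three white cartridges well inside the tray, at about (305,170), (395,157) and (505,140). The front edge is at rows 215–290. The jar and the black look-alikes are where they were.

```bash
python3 -c "
from h import *
sign_off()"
```

```text
the job is handed in; nothing more can be done
```

I swept the three white cartridges into the blue tray with one push each, using the closed fingertips, and handed the job in at about 21 s. Contact forces read about 1 N at the end of each push.

**Cartridges:** the last picture shows all three lying wholly inside the tray. The network measured two of them, with centres about 58 mm past the open front edge. It did not report the third, so I confirmed that one by eye; it lies at a similar depth.

**Left alone:** the jar measured the same as in the first scene picture, (0.549, 0.069). The black look-alikes stayed put; one's fitted angle came out 12–14° different from earlier fits, though its position agreed and the arm kept clear of it. I did not re-measure the pad and scissors, but the arm never worked near them.

**Disagreements:**
- The scene and wrist cameras differed by 3–4 mm, which is small next to the margin to the tray's front edge.
- In one wrist picture the network reported a "bottle" where a cartridge lay. I ignored it because the picture contradicted it.

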